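Press a monocular's end cap home with locking pliers

ROBOT

A 6-joint arm with a two-finger parallel gripper is mounted at the origin on the work surface. World frame = base frame: x ahead of the robot, y to its left, z up, the work surface at z = 0. Lengths are in m, angles in rad, forces in N, time in s.
With the tool pointing down it reaches from about 0.15 to 0.775 m from the base axis. Payload 6.1 kg.
Tool frame: the origin (TCP) lies between the finger pads; the fingertips stand 22 mm ahead of it and the grasp point (between the pads) lies 3 mm ahead of it; z points along the fingers, x is the direction in which the jaws open and shut, and the axes are right-handed (so a half turn about z gives the same grasp; the last joint's range is limited). The gripper opens to 85 mm and grips with 20 to 120 N. Pads are 22 mm wide; open, the fingers measure 114 mm over their backs; the gripper's body (76 mm by 85 mm) begins 54 mm behind the grasp point. The pads swing forward as they close: fully open they stand 13 mm farther back than shut.
Start: joints at [0, 0.126, -0.04, 1.405, 0, 1.571], TCP at [0.525, -0, 0.253] pointing down, gripper open.
Joint ranges: [-2.72, 2.72], [-0.95, 1.95], [-1.27, 1.35], [-1.78, 2.02], [-1.46, 1.47], [-3.14, 3.14]. Speed limits (rad/s): [2.39, 2.39, 3.01, 3.14, 3.14, 3.14].

INTERFACE

Orientations are given as a unit quaternion [x, y, z, w].
In Python, from cell import ctrl gives the robot as it stands. Calls block until the motion is done:
- ctrl.movep(position, orientation): joint-space move of the TCP to a pose.
- ctrl.servo_line(position, max_speed=0.15, ori=None, f_stop=None): straight line of the TCP; ori=None keeps the orientation; max_speed is the mean speed in m/s. With f_stop (N) it stops when the force on the tool has changed by that much, and returns True; else False.
- ctrl.goto_joints(angles): joint-space move.
- ctrl.gripper_to(opening, f_grip=None): opening from 0.0 (shut) to 1.0 (fully open); f_grip is the grip in N (None keeps the last); returns when the fingers have stopped.
- ctrl.pause(seconds).
- ctrl.solve_ik(position, orientation): joint angles nearest the present ones, or None.
- ctrl.sense(): the state.
- ctrl.read_camera(name): name is "scene" or "side" or "wrist"; returns a dict with "image" (400x640x3 uint8, red, green, blue), "K" (3x3 intrinsics, pixels), "eye" and "orientation" of the camera in the world; the wrist camera has in their place "T_tool_cam" (4x4, takes a point from camera to tool coordinates, whose origin is the TCP and whose axes are the tool frame's). Camera axes: x right, y down, z forward; pixel columns grow to the right and rows downward; lengths in m; the calibration is good to about 2 mm. A picture is of the moment at which its call begins: read the wrist's pose just before it. There is no depth.
A pose or a line that the arm cannot do raises ctrl.PlanningError and nothing moves.
- ctrl.finish_job(): hands the job in, once; it reports no verdict.
Trained networks look in the newest picture that a camera, given by its name, has taken for a name from the list of things; names that differ only in an ending like _2 or _b are one class to them, and where a whole thing is asked for, a point or a joint stands for the part that bears it (a point fixed in the world has none). Each returns a list of dicts, best first, with "score" (0 to 1); they miss things now and then, are a little off and sometimes report something else, mostly with a low value. They report only what shows in the picture. A call takes as long as a camera call.
- ctrl.masks_of(camera, target): "mask" (400x640 bool, what is visible of it) and "rect" ([left, top, right, bottom] in pixels, round what is visible of it).
The state is a dict: "t": time; "joints": joint angles; "joint_vel": joint speeds; "tau": joint torques, N m; "eef_pos": TCP position; "tcp_rot": TCP orientation; "ft_force": force on the tool from outside, world axes, zero at the start; "wrist_torque": the same for the moment, N m; "gripper_width": opening from 0.0 (shut) to 1.0 (fully open).
Only numpy, scipy, OpenCV 4.12 (cv2) and the standard library are available. Lean on these libraries where they do the work, as an engineer would, in place of code of your own. Each camera call takes 0.05 s, during which the arm holds its last target.

TASK

On this night-vision service bench, press the end cap of the round monocular barrel fully home: squeeze together the two handles of the bench-mounted locking pliers that hold the round barrel until they snap over centre, then let go so that they stay locked by themselves. Then flick the pliers' release lever sideways so that the handles and jaws spring open again, leaving the cap home and nothing held. Leave the other pliers, with the rectangular battery housing, alone.

Things in the scene. Friction and masses are not known exactly. Their poses are not given: they have to be found in the camera images.
- press: The right station: steel locking pliers lying level, 62 mm up (mid plane), on a fixed stand and 200 x 135 x 12 mm base plate; C jaws over a round stepped black barrel 40 mm long, 44 across. Its twin holds a black box 72 x 40 x 44. Origin: on the table under the pliers' head. x: from handles to jaws, y: from fixed to moving handle, z up. Other entries give (x, y, z) in this frame, in mm.
- press_handle (a joint): Moving handle, rad: 0 open, 0.27 dead centre, 0.33 locked on its stop; else springs to 0. Vertical pivot at (-15, 22). Both handles are bars 12 wide, z 52 to 72, straight from x -60 to -135, free below. Fixed one: y -9 to 3. Moving one: y 8 to 20 locked, outer face y about 50 at x -100 open. Squeeze across y at (-100, 6, 62), about 10 N: 59 wide open, 29 locked.
- press_lever (a joint): Release lever, rad from its rest on the moving handle (0 to 0.5; light return spring). A dark upright paddle carrying on past that handle's end; pliers locked, it spans x -148 to -205, y 10 to 18, z 50 to 74. Push it to +y (away from the fixed handle) at x -180 from its -y side: 15 to 25 mm of travel at 2 to 5 N throws the handle past centre and it springs open.
- press_cap (a joint): How far the barrel's end cap (black disc 36 mm across, 8 thick, facing the moving jaw) is pressed in, m: 0 to 0.002 at the start, 0.009 home on the barrel. The closing jaw pushes it; it stays where the jaw leaves it.
- other_handle (a joint): Handle angle, rad, of the twin pliers that hold the rectangular housing: 0 = open; leave it so.

How it is judged:
By the outcome, as a careful person would: the job done as asked, in the order asked, and still so for the second after the job is handed in, with the robot touching nothing.
It also fails if it takes over 40 s, if anything falls off the work surface, if the arm or the gripper's body presses on something with over 40 N, if the wrist force passes 120 N, or if a joint passes its speed limit or range.

## Working session

There is one attempt and no reset: what is moved stays moved. The work goes in short steps, each a Python script; the robot and the scene stay as the last script left them, time stands still between calls to the robot, and variables do not carry over. Pictures are saved under pics/ and viewed, and the job is handed in when it is done.

```bash
mkdir -p pics; ls; python3 - <<'E'
from cell import ctrl
import cv2, numpy as np
s=ctrl.sense();print(s['t'],s['eef_pos'],s['tcp_rot'],s['gripper_width'])
for n in("scene","side","wrist"):
    r=ctrl.read_camera(n);cv2.imwrite(f"pics/{n}0.png",r["image"][:,:,::-1])
    print(n,r["K"].tolist(),{k:np.round(v,4).tolist() for k,v in r.items() if k not in("image","K")})
    for t in("press","press_handle","press_lever","press_cap"):
        print(t,[(round(m["score"],2),m["rect"]) for m in ctrl.masks_of(n,t)])
E
```

```text
pics
0.0 [5.24628721e-01 1.21603791e-05 2.52540218e-01] [ 9.99999705e-01  1.11529720e-05 -7.68607564e-04  2.70568901e-06] 1.0016383006400664
scene [[493.23044933092893, 0.0, 317.3127628892552], [0.0, 493.23044933092893, 202.65011036269505], [0.0, 0.0, 1.0]] {'eye': [1.0625, -0.4586, 0.5126], 'orientation': [0.8148, 0.3352, -0.176, -0.439]}
press [(0.56, [331.9, 121.6, 473.4, 239.8])]
press_handle [(0.8, [333.8, 122.3, 380.6, 160.2])]
press_lever [(0.6, [335.4, 123.5, 363.2, 151.1]), (0.27, [333.9, 121.3, 473.9, 239.7])]
press_cap [(0.59, [432.0, 171.7, 448.9, 184.5])]
side [[369.0308258501021, 0.0, 324.06892553451627], [0.0, 369.0308258501021, 199.98509084431572], [0.0, 0.0, 1.0]] {'eye': [0.1638, -0.3874, 0.5031], 'orientation': [0.8215, -0.3627, 0.1791, -0.4018]}
press [(0.56, [176.2, 133.5, 320.8, 197.6])]
press_handle [(0.96, [170.7, 154.3, 252.2, 188.6])]
press_lever [(0.82, [170.3, 170.7, 216.6, 192.4])]
press_cap [(0.46, [279.7, 132.7, 282.2, 140.7])]
wrist [[339.84706007691665, 0.0, 317.1085692661553], [0.0, 339.84706007691665, 195.45305338668172], [0.0, 0.0, 1.0]] {'T_tool_cam': [[1.0, 0.0008, -0.0008, -0.0003], [-0.0006, 0.9615, 0.2747, -0.0696], [0.001, -0.2747, 0.9615, -0.121], [0.0, 0.0, 0.0, 1.0]]}
press [(0.87, [350.7, 1.9, 552.7, 31.9])]
press_handle []
press_lever []
press_cap []
```

View pics/scene0.png

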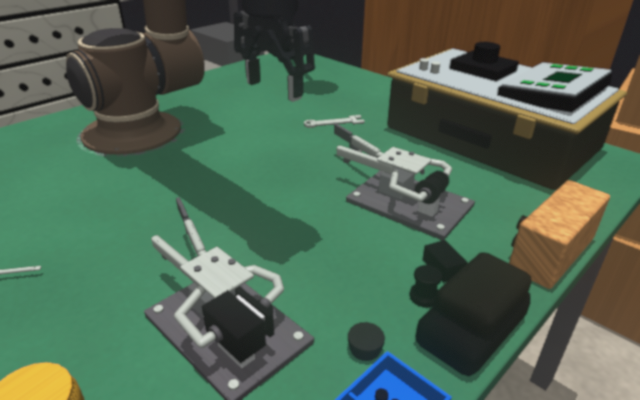

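View pics/side0.png

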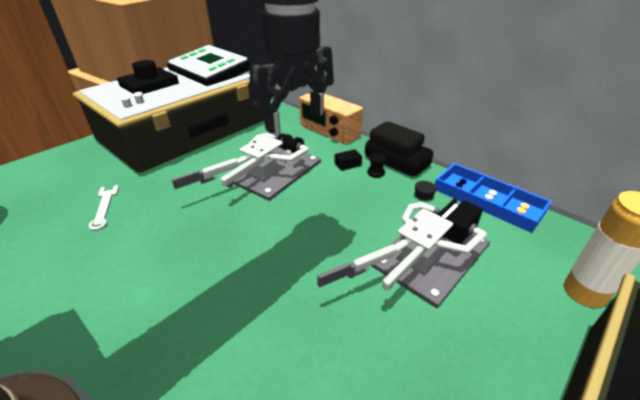

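View pics/wrist0.png

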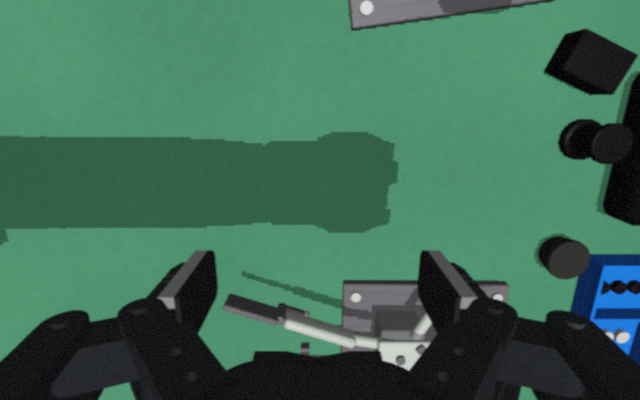

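The round barrel station is the far one in the scene view (base plate about (410,200)) and the left one in the side view (about (270,175)). The box station is the near one, at (230,330) in the scene view. Next I'll put the wrist camera over the round one.

```bash
cat > h.py <<'E'
from cell import ctrl
import cv2, numpy as np
from scipy.spatial.transform import Rotation as R
def ray(cam,s,px):
    K=cam["K"];d=np.linalg.inv(K)@np.array([px[0],px[1],1.])
    if "eye" in cam: return np.array(cam["eye"]),R.from_quat(cam["orientation"]).as_matrix()@d
    T=np.eye(4);T[:3,:3]=R.from_quat(s["tcp_rot"]).as_matrix();T[:3,3]=s["eef_pos"]
    T=T@cam["T_tool_cam"]; return T[:3,3],T[:3,:3]@d
def atz(cam,s,px,z):
    o,d=ray(cam,s,px); return o+d*(z-o[2])/d[2]
def proj(cam,s,P):
    if "eye" in cam: o=np.array(cam["eye"]);M=R.from_quat(cam["orientation"]).as_matrix()
    else:
        T=np.eye(4);T[:3,:3]=R.from_quat(s["tcp_rot"]).as_matrix();T[:3,3]=s["eef_pos"]
        T=T@cam["T_tool_cam"];o=T[:3,3];M=T[:3,:3]
    p=cam["K"]@(M.T@(np.asarray(P)-o)); return p[:2]/p[2]
E
python3 - <<'E'
from h import *
a=ctrl.read_camera("scene");b=ctrl.read_camera("side")
for px in[(357,194),(396,170),(467,204),(440,226)]:print('sc',atz(a,None,px,.012).round(3))
for px in[(268,191),(315,160)]:print('si',atz(b,None,px,.012).round(3))
print('sc lever',atz(a,None,(340,130),.062).round(3),'si',atz(b,None,(176,182),.062).round(3))
# camera over the press: camera sits at tool y -0.07 => world +y .07
p=[.52,.13-.03,.30];q=[1,0,0,0]
ctrl.movep(p,q)
s=ctrl.sense();r=ctrl.read_camera("wrist");cv2.imwrite("pics/w1.png",r["image"][:,:,::-1])
np.savez("w1.npz",K=r["K"],T_tool_cam=r["T_tool_cam"],tcp_rot=s["tcp_rot"],eef_pos=s["eef_pos"]);print(s["eef_pos"],s['t'])
for t in("press","press_handle","press_lever","press_cap"):
        print(t,[(round(m["score"],2),m["rect"]) for m in ctrl.masks_of("wrist",t)])
E
```

```text
sc [0.568 0.157 0.012]
sc [0.565 0.283 0.012]
sc [0.733 0.274 0.012]
sc [0.736 0.18  0.012]
si [0.573 0.152 0.012]
si [0.739 0.165 0.012]
sc lever [0.427 0.262 0.062] si [0.423 0.262 0.062]
[0.52007253 0.10074638 0.30021124] 1.3667
press [(0.8, [204.1, 2.8, 527.6, 129.4])]
press_handle [(0.66, [203.7, 1.9, 383.0, 41.1])]
press_lever [(0.57, [204.9, 0.0, 274.6, 21.3])]
press_cap [(0.59, [479.0, 20.5, 517.0, 46.0])]
```

View pics/w1.png

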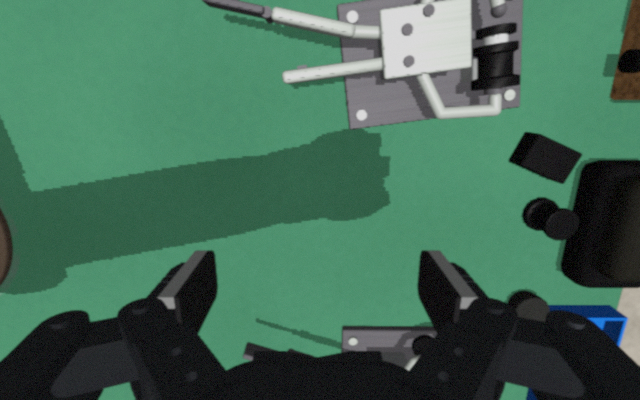

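The wrist view shows the round station cut off at the top, with the plate turned by about 5°. I'll move so that all of it is in view.

```bash
python3 - <<'E'
from h import *
ctrl.movep([.53,.175,.28],[1,0,0,0])
s=ctrl.sense();r=ctrl.read_camera("wrist");cv2.imwrite("pics/w2.png",r["image"][:,:,::-1])
np.savez("w2.npz",K=r["K"],T_tool_cam=r["T_tool_cam"],tcp_rot=s["tcp_rot"],eef_pos=s["eef_pos"]);print(s["eef_pos"],s['t'])
for t in("press","press_handle","press_lever","press_cap"):
        print(t,[(round(m["score"],2),m["rect"]) for m in ctrl.masks_of("wrist",t)])
E
```

```text
[0.52980586 0.17528037 0.27903349] 2.025
press [(0.59, [193.2, 45.0, 520.3, 194.8])]
press_handle [(0.89, [190.8, 78.3, 372.6, 120.2])]
press_lever [(0.78, [191.4, 75.5, 261.7, 101.6])]
press_cap [(0.62, [191.3, 77.5, 371.7, 118.5]), (0.61, [470.4, 103.3, 508.2, 127.7])]
```

View pics/w2.png

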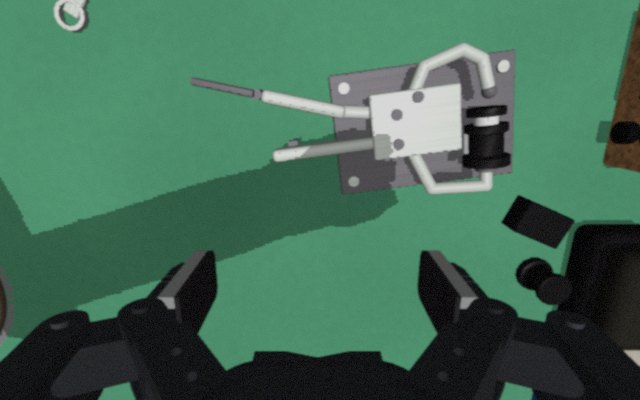

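In this view the fixed handle's tip is at (274,155). The moving handle runs from (372,112) to (262,97), the lever tip is at (192,81), and the plate corners are (330,76), (515,50), (512,173) and (343,193). Next I'll compute the pose of the frame.

```bash
python3 - <<'E'
from h import *
im=cv2.imread("pics/w2.png")
cv2.imwrite("pics/w2z.png",cv2.resize(im[40:210,180:380],None,fx=4,fy=3.5,interpolation=cv2.INTER_CUBIC))
cv2.imwrite("pics/w2y.png",cv2.resize(im[40:210,340:540],None,fx=4,fy=3.5,interpolation=cv2.INTER_CUBIC))
f=dict(np.load("w2.npz"));
for px in[(330,76),(515,50),(512,173),(343,193)]:print(atz(f,f,px,.012).round(4))
print('fix tip/end',atz(f,f,(274,155.5),.062),atz(f,f,(370,145),.062))
print('lev',atz(f,f,(192,81),.062),'mov',atz(f,f,(262,97),.062))
E
```

```text
[0.5425 0.2679 0.012 ]
[0.7375 0.2941 0.012 ]
[0.7555 0.1615 0.012 ]
[0.5594 0.1369 0.012 ]
fix tip/end [0.48565418 0.18965519 0.062     ] [0.5812575  0.20032223 0.062     ]
lev [0.41055966 0.26030976 0.062     ] mov [0.47606527 0.24589472 0.062     ]
```

View pics/w2z.png

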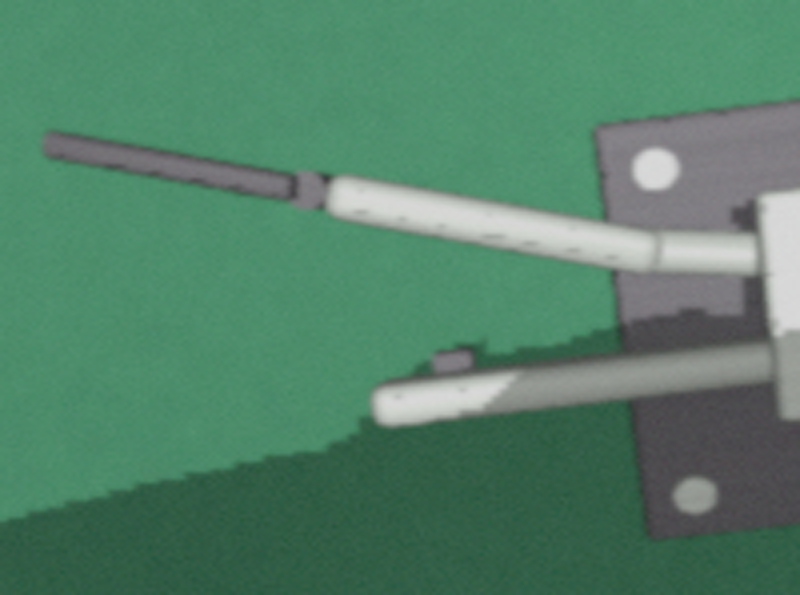

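View pics/w2y.png

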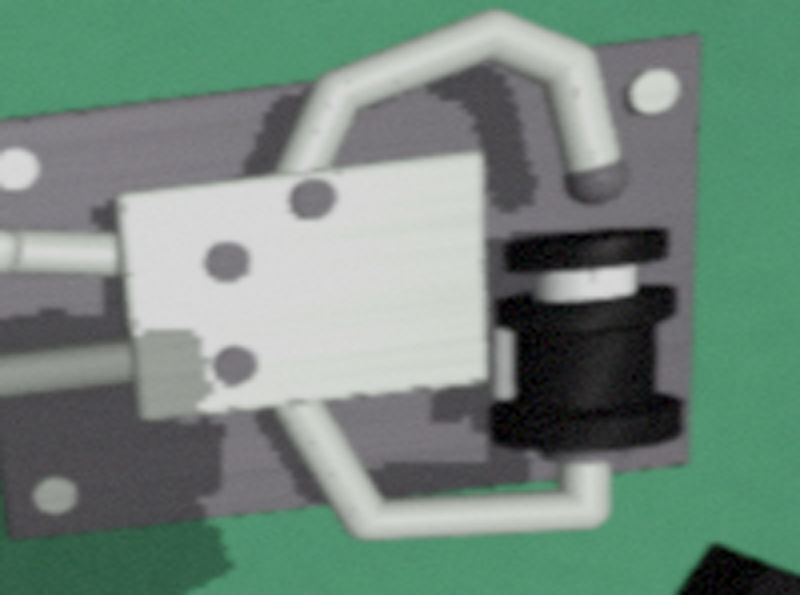

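The fit gives an origin near (0.618, 0.210) with a yaw of about 7.4°. The predicted open lever tip (0.4135, 0.260) agrees with the measured (0.4106, 0.2603). I'll start the squeeze with the opening centred on the open handles.

```bash
cat >> h.py <<'E'
O=np.array([.6175,.210]);YAW=np.radians(7.4)
c,sn=np.cos(YAW),np.sin(YAW)
def W(x,y,z): # press mm -> world m
    return np.array([O[0]+(c*x-sn*y)/1e3,O[1]+(sn*x+c*y)/1e3,z/1e3])
def Q(sign=1):
    X=np.array([-sn,c,0])*sign;Z=np.array([0,0,-1.]);return R.from_matrix(np.c_[X,np.cross(Z,X),Z]).as_quat()
def inP(p):
    d=np.array(p[:2])-O;return np.round([1e3*(c*d[0]+sn*d[1]),1e3*(-sn*d[0]+c*d[1]),1e3*p[2]],1)
def st(t=''):
    s=ctrl.sense();f=s["ft_force"];print(t,round(s['t'],2),inP(s["eef_pos"]),'w',round(s["gripper_width"]*85,1),'F',np.round([c*f[0]+sn*f[1],-sn*f[0]+c*f[1],f[2]],1))
E
python3 - <<'E'
from h import *
for sg in(1,-1):print(sg,ctrl.solve_ik(W(-100,16,140),Q(sg)),ctrl.solve_ik(W(-180,-13,65),Q(sg)))
E
```

```text
1 [ 0.39127682  0.21145645 -0.18630101  1.17303887  0.          0.26212246] [ 0.37591185  0.10288597 -0.48825069  0.97965967  0.          0.24675748]
-1 [ 0.39127682  0.21145645 -0.18630101  1.17303887  0.         -2.8794702 ] [ 0.37591185  0.10288597 -0.48825069  0.97965967  0.         -2.89483517]
```

```bash
python3 - <<'E'
from h import *
ctrl.movep(W(-100,20,135),Q())
st();s=ctrl.sense();r=ctrl.read_camera("wrist");im=r["image"][:,:,::-1].copy()
for P in [(-135,-9,72),(-135,3,72),(-60,-9,72),(-60,3,72),(-100,50,72)]:
    u=proj(r,s,W(*P));cv2.circle(im,tuple(int(round(v)) for v in u),2,(0,0,255),-1)
cv2.imwrite("pics/w3.png",im)
E
```

```text
3.72 [-99.7  19.8 135.5] w 85.1 F [ 0.8  0.1 -0. ]
```

View pics/w3.png

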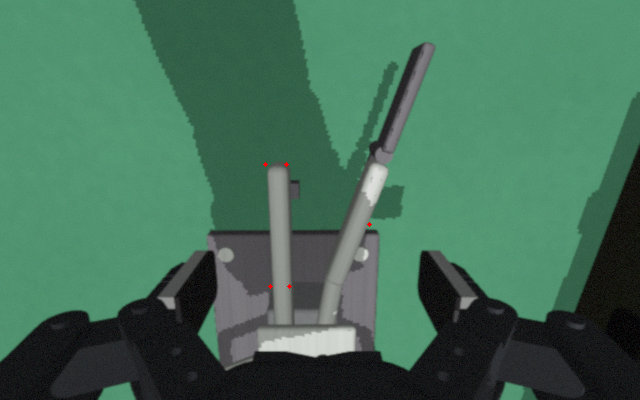

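The fixed handle (tip at (279,166)) lies within about 1.3 mm of the projected points, and both handles are between the pads. I'll correct y and go down to squeeze.

```bash
sed -i 's/^def W/O=O+np.array([-sn,c])*.0012\ndef W/' h.py; python3 - <<'E'
from h import *
q=Q()
print(ctrl.servo_line(W(-100,20,65),.12,f_stop=15));st('down')
for w in(66,58,50,43,37):
    ctrl.servo_line(W(-100,-9+w/2-.5 if w<60 else 20,65),.1)
    ctrl.gripper_to(w/85,30);st(w)
ctrl.servo_line(W(-100,6,65),.1)
ctrl.gripper_to(.2,40);st('closed')
r=ctrl.read_camera("wrist");cv2.imwrite("pics/w4.png",r["image"][:,:,::-1])
r=ctrl.read_camera("side");cv2.imwrite("pics/s4.png",r["image"][:,:,::-1])
E
```

```text
False
down 4.5 [-99.6  20.1  65.6] w 85.0 F [ 0.3 -0.6  1. ]
66 5.08 [-100.    20.    65.1] w 66.0 F [0.2 0.6 0.7]
58 5.58 [-99.8  19.7  65.6] w 58.3 F [-1.9  0.4  6. ]
50 6.08 [-100.    15.8   66.4] w 50.1 F [-4.3  0.7 11.3]
43 6.58 [-100.    12.3   66.9] w 43.2 F [-5.8  0.7 15.9]
37 7.07 [-99.5   9.1  66.3] w 37.1 F [-2.2 -0.4  8.9]
closed 7.55 [-99.6   4.8  65.6] w 27.8 F [-0.2 -3.8  7.3]
```

View pics/w4.png

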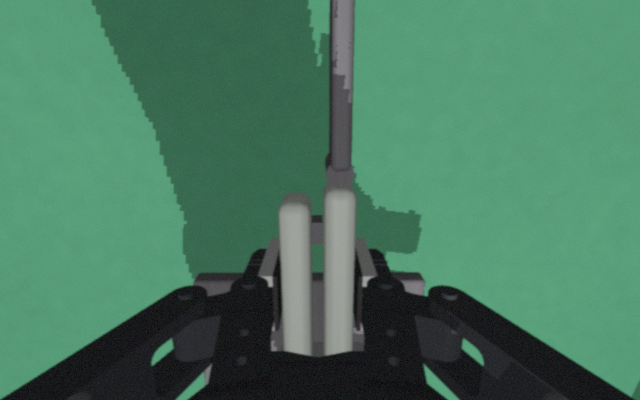

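The handles are parallel at (295,270) and (340,270), and the grip stalled at about 28 mm, which is the locked width. I'll let go and check that they stay locked.

```bash
python3 - <<'E'
from h import *
ctrl.gripper_to(.8);st('open');ctrl.pause(.3)
ctrl.servo_line(W(-100,6,135),.2);st('up')
s=ctrl.sense();r=ctrl.read_camera("wrist");im=r["image"][:,:,::-1].copy()
for P in [(-135,-9,72),(-135,3,72),(-135,8,72),(-135,20,72),(-205,14,74),(-180,10,74)]:
    u=proj(r,s,W(*P));cv2.circle(im,tuple(int(round(v)) for v in u),2,(0,0,255),-1)
cv2.imwrite("pics/w5.png",im)
r=ctrl.read_camera("scene");i=r["image"][:,:,::-1]
cv2.imwrite("pics/s5.png",cv2.resize(i[90:260,310:510],None,fx=4,fy=3.5,interpolation=cv2.INTER_CUBIC))
E
```

```text
open 8.12 [-100.2    6.    64.7] w 68.0 F [-0.1 -0.1  0.6]
up 8.92 [-99.7   6.1 135.4] w 68.1 F [ 0.5  0.  -0.5]
```

View pics/w5.png

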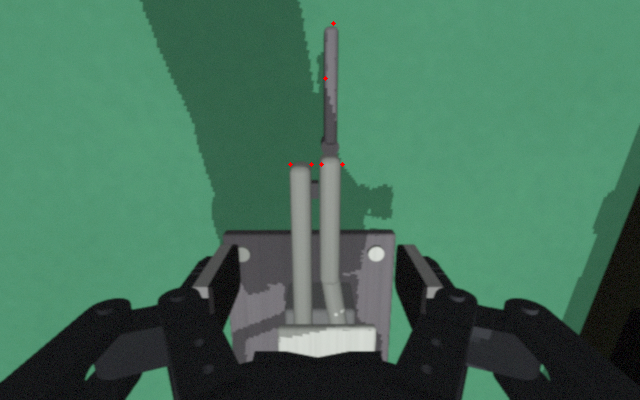

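View pics/s5.png

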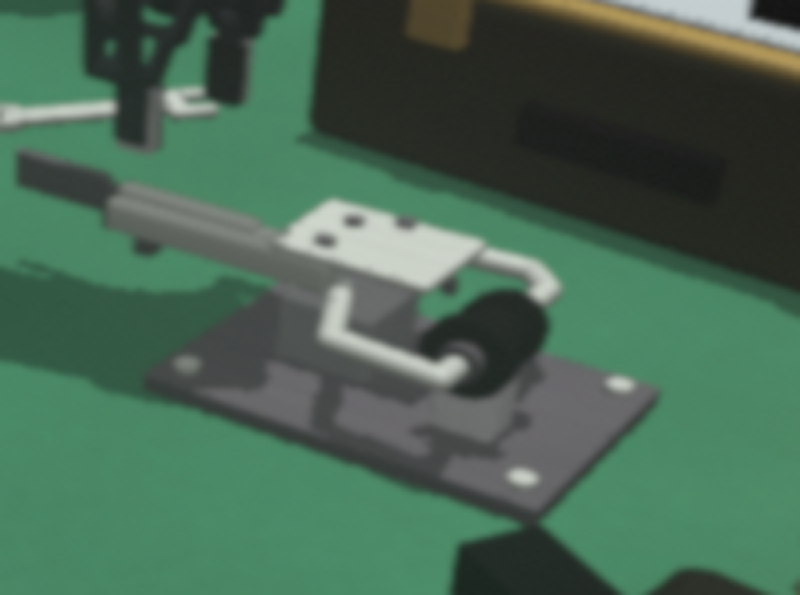

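With nothing holding them, the handles stay locked: in w5 they are at (300,230) and (330,230), and the lever at (330,85) sits on its predicted position. The scene view shows the cap against the barrel under the jaw. Next I'll push the lever with the shut fingers.

```bash
python3 - <<'E'
from h import *
ctrl.movep(W(-182,-20,135),Q());ctrl.gripper_to(0.0,30);st()
print(ctrl.servo_line(W(-182,-20,66),.15,f_stop=10));st('down')
for y in(-8,-2,3,8,13,18,23,27):
    ctrl.servo_line(W(-182,y,66),.06);st(y)
s=ctrl.sense();r=ctrl.read_camera("wrist");cv2.imwrite("pics/w6.png",r["image"][:,:,::-1])
r=ctrl.read_camera("scene");i=r["image"][:,:,::-1]
cv2.imwrite("pics/s6.png",cv2.resize(i[90:260,310:510],None,fx=4,fy=3.5,interpolation=cv2.INTER_CUBIC))
E
```

```text
10.1 [-181.9  -20.   134.9] w -0.3 F [ 0.3  1.  -0.1]
False
down 10.71 [-181.8  -20.    66.5] w 0.1 F [0.8 0.8 0.1]
-8 11.06 [-181.6   -7.4   66.6] w 0.0 F [ 0.6 -0.7  0.4]
-2 11.31 [-182.    -1.7   66.1] w 0.2 F [-0.5  0.4  0.4]
3 11.56 [-182.    3.   66.] w 0.5 F [-0.7 -1.5  0.6]
8 11.81 [-182.     8.3   66. ] w 0.1 F [-0.1 -0.6  0.7]
13 12.06 [-182.    13.4   66. ] w 0.5 F [ 1.  -1.6  1. ]
18 12.31 [-181.9   18.4   66. ] w 0.1 F [-1.1  0.2  0.7]
23 12.56 [-182.    23.3   66. ] w 0.1 F [-0.1 -0.3  0. ]
27 12.81 [-182.    27.2   66. ] w -0.0 F [-1.  -1.   0.5]
```

View pics/w6.png

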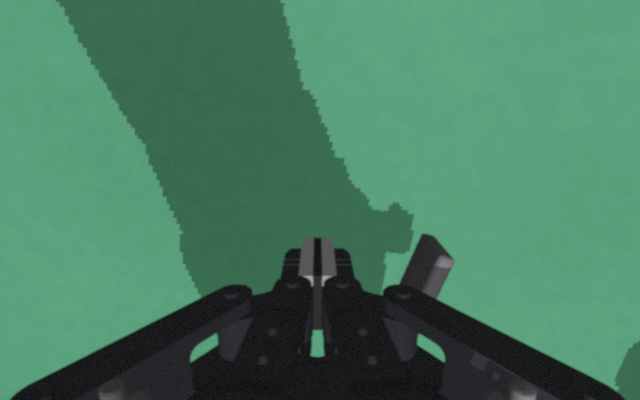

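View pics/s6.png

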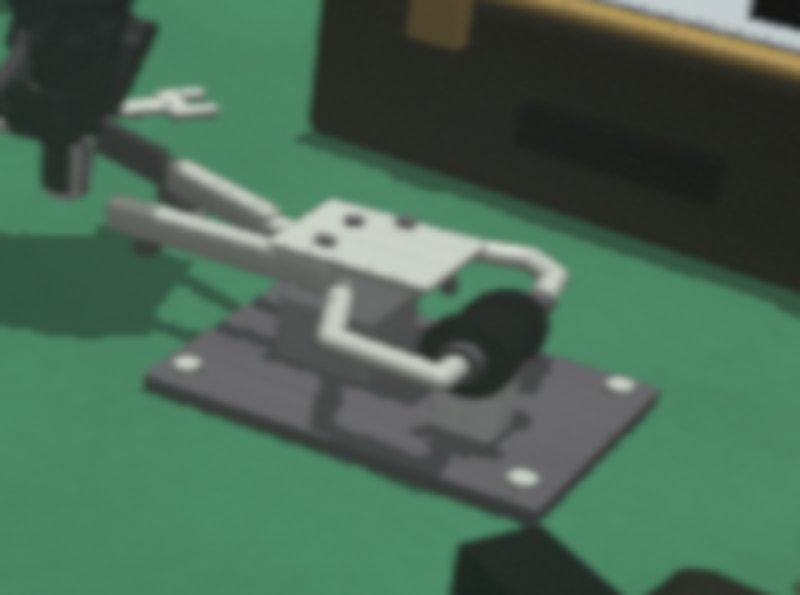

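The handle has sprung open: the lever tip is at (430,260) in w6, clear of the fingers. I'll back off toward -y, rise and inspect.

```bash
python3 - <<'E'
from h import *
ctrl.servo_line(W(-182,5,66),.15);ctrl.servo_line(W(-182,0,160),.2);ctrl.movep([.53,.175,.28],[1,0,0,0]);st()
im=ctrl.read_camera("wrist")["image"][:,:,::-1];cv2.imwrite("pics/w7.png",cv2.resize(im[30:210,180:540],None,fx=2.2,fy=2.2,interpolation=cv2.INTER_CUBIC))
cv2.imwrite("pics/w7y.png",cv2.resize(im[40:210,340:540],None,fx=4,fy=3.5,interpolation=cv2.INTER_CUBIC))
cv2.imwrite("pics/s7.png",ctrl.read_camera("scene")["image"][:,:,::-1]);st()
E
```

```text
15.26 [-91.6 -24.6 279. ] w 0.0 F [-0.   0.6  0.2]
 15.36 [-91.6 -24.6 279.4] w -0.0 F [ 0.3  0.6 -0.6]
```

View pics/w7y.png

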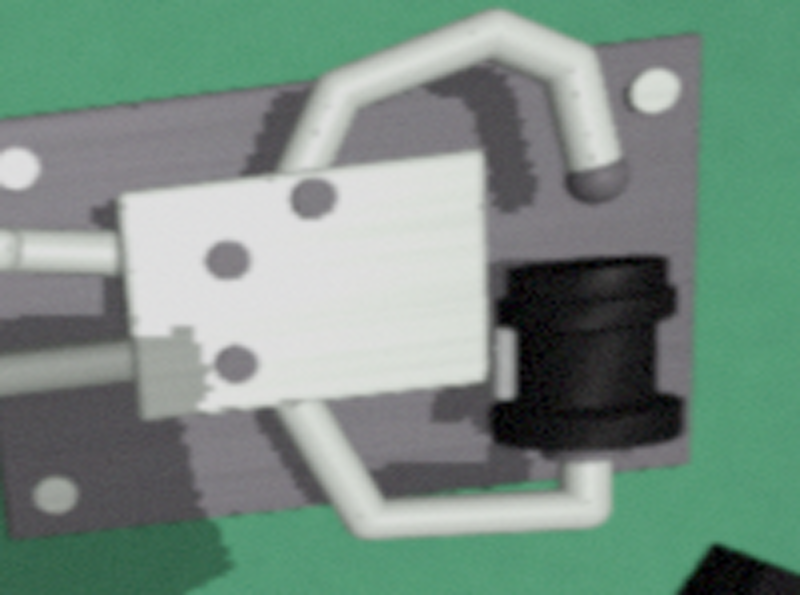

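View pics/w7.png

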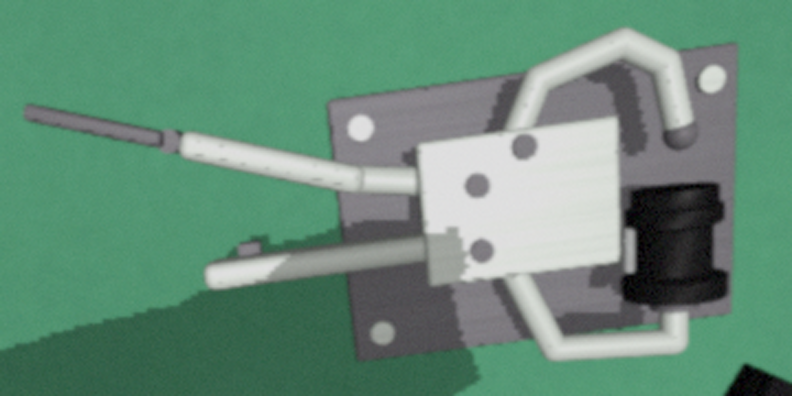

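View pics/s7.png

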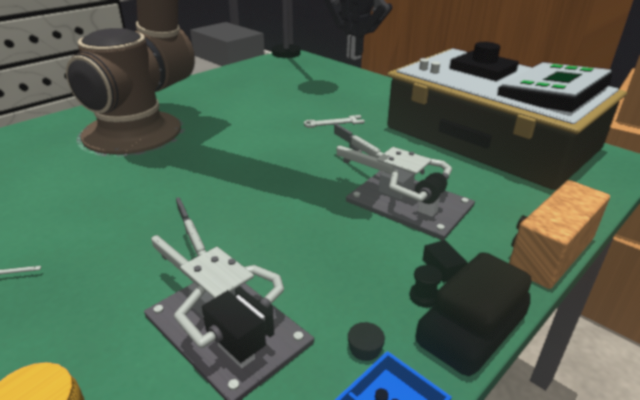

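The cap is now flush on the barrel: the white gap seen before at (587,283) is gone. The jaws and handles are open, the other pliers are unchanged and still open, and the arm is clear.

```bash
python3 - <<'E'
from cell import ctrl
ctrl.finish_job()
E
```

```text
the job is handed in; nothing more can be done
```

The cap on the round barrel is pressed home, the pliers are open again, and the job is handed in at about 15.4 s.

- **Squeeze and lock:** I squeezed the handles until the gripper stopped at about 28 mm, close to the 29 mm given for locked. I then let go, and a wrist picture showed them staying locked with nothing holding them.
- **Release:** I pushed the lever toward +y with the shut fingers, and the handles and jaws sprang open. I did not see the stated 2 to 5 N during the push; the readings, taken only after each push step, were noise of up to about 1.6 N. The release shows only in the pictures.
- **Last checks:** The white gap under the cap is gone and it sits flush on the barrel, judged by eye from the pictures. The moving handle and lever are back in their open position. The other pliers look unchanged and open, and the arm is well clear.
- **Forces:** The highest tool-force reading was about 17 N, an upward force while the gripper was closing. No check failed.

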